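Lid the bead jars

TASK

Close the bead jars so that no glitter gets into them: take the stack of wooden lids apart and put each lid on the jar it fits, plug in the mouth and lying flat and fully down on the rim. Leave the jars standing upright where they are, and do not disturb the mug or the glue bottle.

Things in the scene. Friction and masses are not known exactly. Their poses are not given: they have to be found in the camera images.
- lid_38: The smallest of 4 light wooden lids: disc 38 mm across, 16 mm thick, no knob (take it by the edge), under it a grey plug 18 mm across, 8 mm deep, edge chamfered 2 mm. Origin: centre of the plug's underside, z up: disc from z = 8 to 24 mm. Starts on top of the stack; the lids are stacked largest lowest, each plug loose on the lid below.
- jar_38: The smallest of 4 open glass jars of brass beads; the smallest lid fits it. 32 mm across, 60 mm high, wall 3 mm, mouth 26 mm across (plug has 4 mm play all round, disc overhangs the glass 3 mm). Loose, upright. Origin: centre of its underside, z up. Lid seated: disc on the rim, lid's origin 52 mm above the jar's.
- lid_48: The second smallest of 4 light wooden lids: disc 48 mm across, 16 mm thick, no knob (take it by the edge), under it a grey plug 28 mm across, 8 mm deep, edge chamfered 2 mm. Origin: centre of the plug's underside, z up: disc from z = 8 to 24 mm. Starts in the stack, under the smallest; the lids are stacked largest lowest, each plug loose on the lid below.
- jar_48: The second smallest of 4 open glass jars of brass beads; the second smallest lid fits it. 42 mm across, 70 mm high, wall 3 mm, mouth 36 mm across (plug has 4 mm play all round, disc overhangs the glass 3 mm). Loose, upright. Origin: centre of its underside, z up. Lid seated: disc on the rim, lid's origin 62 mm above the jar's.
- lid_58: The second largest of 4 light wooden lids: disc 58 mm across, 16 mm thick, no knob (take it by the edge), under it a grey plug 38 mm across, 8 mm deep, edge chamfered 2 mm. Origin: centre of the plug's underside, z up: disc from z = 8 to 24 mm. Starts in the stack, on the largest; the lids are stacked largest lowest, each plug loose on the lid below.
- jar_58: The second largest of 4 open glass jars of brass beads; the second largest lid fits it. 52 mm across, 80 mm high, wall 3 mm, mouth 46 mm across (plug has 4 mm play all round, disc overhangs the glass 3 mm). Loose, upright. Origin: centre of its underside, z up. Lid seated: disc on the rim, lid's origin 72 mm above the jar's.
- lid_68: The largest of 4 light wooden lids: disc 68 mm across, 16 mm thick, no knob (take it by the edge), under it a grey plug 48 mm across, 8 mm deep, edge chamfered 2 mm. Origin: centre of the plug's underside, z up: disc from z = 8 to 24 mm. Starts at the bottom of the stack, on the table; the lids are stacked largest lowest, each plug loose on the lid below.
- jar_68: The largest of 4 open glass jars of brass beads; the largest lid fits it. 62 mm across, 90 mm high, wall 3 mm, mouth 56 mm across (plug has 4 mm play all round, disc overhangs the glass 3 mm). Loose, upright. Origin: centre of its underside, z up. Lid seated: disc on the rim, lid's origin 82 mm above the jar's.
- mug: White ceramic mug, 80 mm across, 92 mm high, with a handle. Origin: centre of its underside. A bystander near the right edge of the work.
- glue_bottle: Closed blue plastic glue bottle with white cap, 54 mm across, 135 mm high. Origin: centre of its underside. A bystander near the left edge of the work.
Mind the look-alikes: they are no part of the job. Leave any black look-alike of the jar_38 alone. What is shaped like the jar_58 but green is not meant.

How it is judged:
At the end, for the whole second after the job is handed in: Each of the four lids is on the jar of its own size: centred within 7 mm, fully seated (height within 3 mm above and 4 mm below seated), flat within 4 degrees; every jar upright on the table within 40 mm of where it began; all released and at rest (horizontal distance between lid_38 and jar_38 below 0.007 m and z of lid_38 in the frame of jar_38 between 0.048 and 0.055 m and angle between each of lid_38, jar_38, lid_48, jar_48, lid_58, jar_58, lid_68, jar_68's own z axis and vertical below 0.07 rad and height (world z) of each of jar_38, jar_48, jar_58, jar_68 below 0.005 m and distance of each of jar_38, jar_48, jar_58, jar_68 from where it was at the start of the episode below 0.04 m and linear speed of each of lid_38, jar_38, lid_48, jar_48, lid_58, jar_58, lid_68, jar_68 below 0.02 m/s and contact force between each of lid_38, lid_48, lid_58, lid_68 and the fingers below 0.05 N and horizontal distance between lid_48 and jar_48 below 0.007 m and z of lid_48 in the frame of jar_48 between 0.058 and 0.065 m and horizontal distance between lid_58 and jar_58 below 0.007 m and z of lid_58 in the frame of jar_58 between 0.068 and 0.075 m and horizontal distance between lid_68 and jar_68 below 0.007 m and z of lid_68 in the frame of jar_68 between 0.078 and 0.085 m); the robot touches nothing.
It fails at once if a jar is tipped (more than 35 degrees) or pushed away (more than 40 mm) (angle between any of jar_38, jar_48, jar_58, jar_68's own z axis and vertical above 0.6 rad or distance of any of jar_38, jar_48, jar_58, jar_68 from where it was at the start of the episode above 0.04 m).
It fails at once if the mug is shoved aside or knocked over (20 mm or 20 degrees) (distance of mug from where it was at the start of the episode above 0.02 m or angle between mug's own z axis and vertical above 0.35 rad).
It fails at once if the glue bottle is shoved aside or knocked over (20 mm or 20 degrees) (distance of glue_bottle from where it was at the start of the episode above 0.02 m or angle between glue_bottle's own z axis and vertical above 0.35 rad).
It also fails if it takes over 120 s, if anything falls off the work surface, if the arm or the gripper's body presses on something with over 40 N, if the wrist force passes 120 N, or if a joint passes its speed limit or range.

ROBOT

A 6-joint arm with a two-finger parallel gripper is mounted at the origin on the work surface. World frame = base frame: x ahead of the robot, y to its left, z up, the work surface at z = 0. Lengths are in m, angles in rad, forces in N, time in s.
With the tool pointing down it reaches from about 0.325 to 0.9 m from the base axis. Payload 3.5 kg.
Tool frame: the origin (TCP) lies midway between the tips of the shut fingers; the grasp point (between the pads) lies 19 mm behind it; z points along the fingers, y is the line along which they close (so a half turn about z gives the same grasp; the last joint's range is limited). The gripper opens to 85 mm and grips with 20 to 120 N. Pads are 22 mm wide; open, the fingers measure 114 mm over their backs; the gripper's body (76 mm by 85 mm) begins 54 mm behind the grasp point. The pads swing forward as they close: fully open they stand 13 mm farther back than shut.
Start: joints at [1.073, 0.276, -0.026, 1.268, 0, 1.467], TCP at [0.24, 0.577, 0.231] pointing down, gripper open.
Joint ranges: [-3.12, 3.12], [-0.85, 1.88], [-1.08, 1.24], [-1.95, 2.15], [-1.57, 1.53], [-3.14, 3.14]. Speed limits (rad/s): [2.57, 2.57, 3.14, 3.14, 3.14, 3.14].

INTERFACE

Orientations are given as a unit quaternion [w, x, y, z].
In Python, from bench import observe, camera, camera_info, job_done gives the robot as it stands.
- The arm moves only by the tool apply_moves, never from a script. Its arguments are lists of equal length, an entry for each row: "xyz": the shift along the tool's x, y, z in units of 30 mm (1.0 is 30 mm), a list of three; "delta_rot": the turn, a rotation vector about the tool's x, y, z in units of 6 degrees (1.0 is 6 degrees), a list of three; "gripper": the finger opening in mm, from 0 to 85.4. A call has 1 to 10 rows; each row is the pose to reach, as a shift and turn from the pose commanded when the call began, along the tool's axes at that moment; what a row does not reach only later rows make up. A row lasts 1/12 s, in which the tool goes at most 41.7 mm and 7.16 degrees, less where a joint would pass 70% of its speed; a pose out of reach is approached as far as the arm can. A call with a gripper value outside its range is refused whole. The fingers move at their own pace and stop on an object; "force" is the grip in N (left out, the last holds). Time passes only in rows, so rows that repeat a pose let the fingers close. It gives the time, the measured TCP pose, the force, the opening and the grip force at its end, in the units of the state.
- observe(): the state, without advancing time (a new reading comes with each control period).
- camera(name): name is "scene" or "side" or "wrist"; returns the picture (420x560x3 uint8, red, green, blue); there is no depth.
- camera_info(name): a dict with "mtx" (3x3 intrinsics, pixels), "view" (4x4, takes a point from world to camera coordinates); the wrist camera has in their place "mount" (4x4, takes a point from camera to tool coordinates, whose origin is the TCP and whose axes are the flange's). Camera axes: x right, y down, z forward; pixel columns grow to the right and rows downward; lengths in m; the calibration is good to about 2 mm. A picture is of the moment at which its call begins: read the wrist's pose just before it. camera_info takes no time and is no camera call.
- job_done(): hands the job in; it is judged then, once.
The state is a dict: "clock": time; "q": joint angles; "qvel": joint speeds; "joint_efforts": joint torques, N m; "eef_pos": TCP position; "eef_rot": TCP orientation; "contact_force": force on the tool from outside, world axes, zero at the start; "wrist_torque": the same for the moment, N m; "finger_gap": finger opening in m; "grasp_force": force on a finger pad.
Only numpy, scipy, OpenCV 4.12 (cv2) and the standard library are available. Lean on these libraries where they do the work, as an engineer would, in place of code of your own. Each camera call takes 0.05 s, during which the arm holds its last target. There are 200 camera calls.

## Working session

There is one attempt and no reset: what is moved stays moved. The work goes in short steps, Python scripts to look and compute and a tool call to move; the robot and the scene stay as the last step left them, time stands still between calls to the robot, and variables do not carry over. Pictures are saved under pics/ and viewed, at most 14 in all, crops included, and the job is handed in when it is done.

Besides the shell and the picture viewer there is one more tool, called after ">>>" in YAML: its name, and indented under it one key for each argument. apply_moves: Moves the arm, as the interface text tells. Its arguments: {"type":"object","properties":{"xyz":{"type":"array","items":{"type":"array","items":{"type":"number"}}},"delta_rot":{"type":"array","items":{"type":"array","items":{"type":"number"}}},"gripper":{"type":"array","items":{"type":"number"}},"force":{"type":"number"}},"required":["xyz","delta_rot","gripper"]}

```bash
mkdir -p pics; python3 - <<'E'
from bench import *
import cv2,numpy as np
for n in ["scene","side"]:
    im=camera(n); cv2.imwrite(f"pics/{n}0.png",im[:,:,::-1]); i=camera_info(n); print(n,i["mtx"],np.round(i["view"],4).tolist())
print(np.round(camera_info("wrist")["mount"],4).tolist(),camera_info("wrist")["mtx"].tolist()); o=observe(); print(o)
E
```

```text
scene [[505.67080568   0.         280.27071846]
 [  0.         505.67080568 222.9519322 ]
 [  0.           0.           1.        ]] [[-0.7777, 0.6285, -0.0156, 0.4324], [0.4332, 0.5177, -0.7378, -0.1722], [-0.4556, -0.5805, -0.6748, 1.4621], [0.0, 0.0, 0.0, 1.0]]
side [[387.99850334   0.         280.54071735]
 [  0.         387.99850334 210.33664378]
 [  0.           0.           1.        ]] [[0.9674, -0.253, -0.0063, -0.5428], [-0.2028, -0.7602, -0.6173, 0.1419], [0.1514, 0.5984, -0.7867, 1.0506], [0.0, 0.0, 0.0, 1.0]]
[[-0.0002, -0.9593, -0.2824, 0.0718], [1.0, 0.0, -0.0007, -0.0003], [0.0007, -0.2824, 0.9593, -0.1421], [0.0, 0.0, 0.0, 1.0]] [[356.2581840788109, 0.0, 275.60197391814603], [0.0, 356.2581840788109, 209.12423215076024], [0.0, 0.0, 1.0]]
{'clock': 0.1, 'q': array([ 1.07259507e+00,  2.77080650e-01, -2.77350586e-02,  1.26801901e+00,
        2.47917477e-06,  1.46738068e+00]), 'qvel': array([ 2.71772404e-03, -3.25225201e-03,  2.63612329e-03, -9.65564632e-06,
        1.87854712e-03,  3.93497394e-04]), 'joint_efforts': array([-1.79450490e-04, -4.46708429e+01,  2.96128625e+01,  8.48448020e-03,
       -1.21139824e-04, -3.47123237e-07]), 'eef_pos': array([0.24005903, 0.57629214, 0.23026089]), 'eef_rot': array([-3.03163922e-04,  1.96113329e-01,  9.80580707e-01, -9.73063751e-04]), 'contact_force': array([ 0.69001515, -0.49511161, -0.1203844 ]), 'wrist_torque': array([0.01394633, 0.04546555, 0.01701124]), 'grasp_force': 0.0, 'finger_gap': 0.08523580207240937}
```

View pics/scene0.png

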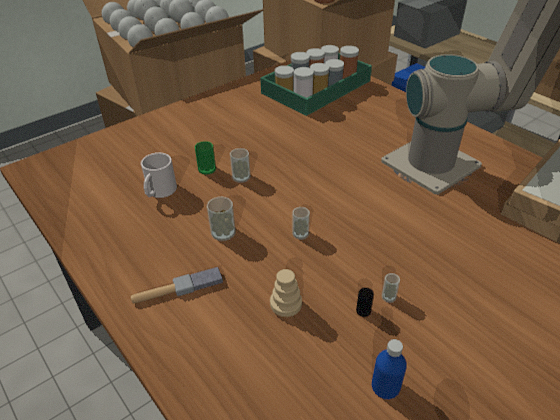

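View pics/side0.png

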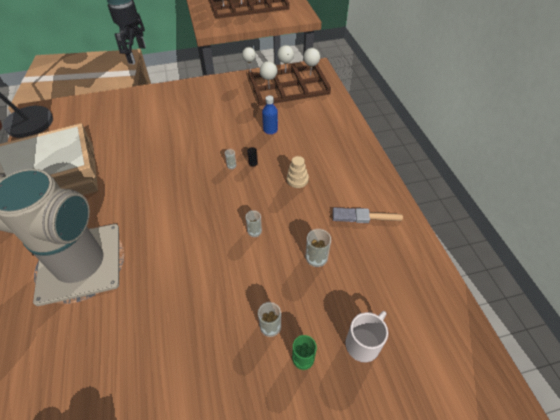

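The scene view shows four clear jars: (240,165), (221,218), (301,222) and (391,287). The green cup at (205,157) and the black one at (365,302) are look-alikes. The lid stack is at (286,293), the mug at (158,175) and the glue bottle at (390,370). The side view shows the same jars at (269,320), (318,247), (254,223) and (230,158), with the stack at (298,173).

```bash
cat > h.py <<'E'
from bench import *
import cv2,numpy as np
from scipy.spatial.transform import Rotation as R
def pose():
    o=observe(); q=o["eef_rot"]; T=np.eye(4); T[:3,:3]=R.from_quat([*q[1:],q[0]]).as_matrix(); T[:3,3]=o["eef_pos"]; return T
def view(n,T=None):
    i=camera_info(n)
    return (i["mtx"], np.array(i["view"]) if n!="wrist" else np.linalg.inv(T@np.array(i["mount"])))
def snap(f):
    T=pose(); im=camera("wrist")[:,:,::-1].copy(); cv2.imwrite(f"pics/{f}.png",im); np.save(f"pics/{f}.npy",T); return im,T
def ray(mv,p):
    K,V=mv; d=V[:3,:3].T@np.linalg.inv(K)@[p[0],p[1],1]; return -V[:3,:3].T@V[:3,3], d/np.linalg.norm(d)
def onplane(mv,p,z):
    c,d=ray(mv,p); return c+d*(z-c[2])/d[2]
def tri(obs):
    A=np.zeros((3,3));b=np.zeros(3);L=[]
    for mv,p in obs:
        c,d=ray(mv,p);P=np.eye(3)-np.outer(d,d);A+=P;b+=P@c;L.append((c,P))
    x=np.linalg.solve(A,b); return x,max(np.linalg.norm(P@(x-c)) for c,P in L)
def proj(mv,X):
    K,V=mv; c=V[:3,:3]@X+V[:3,3]; return (K@c)[:2]/c[2]
def go(target,yaw=None,T=None):
    """units to move TCP to world target; yaw = wanted world angle of tool y (mod pi)"""
    T=pose() if T is None else T
    d=T[:3,:3].T@(np.array(target)-T[:3,3])/0.03
    y=T[:3,1]; cur=np.arctan2(y[1],y[0]); r=0
    # desired: straight down with tool yaw
    if yaw is None: yaw=cur
    yaw=cur+(yaw-cur+np.pi/2)%np.pi-np.pi/2
    Y=np.array([np.cos(yaw),np.sin(yaw),0]);Z=np.array([0,0,-1.]);D=np.c_[np.cross(Y,Z),Y,Z]
    rv=R.from_matrix(T[:3,:3].T@D).as_rotvec()/np.radians(6)
    return np.round(d,3),np.round(rv,3)
E
python3 - <<'E'
from h import *
S,D=view("scene"),view("side")
for n,a,b in [("38rim",(391,279),(230,153)),("48rim",(301,213),(254,215)),("58rim",(240,155),(269,311)),("68rim",(221,204),(318,238)),("stacktop",(286,275),(297,161)),("mugtop",(158,162),(367,330)),("gluetop",(395,347),(269,100)),("green",(205,147),(303,345)),("black",(365,293),(253,152))]:
    print(n,np.round(tri([(S,a),(D,b)]),4))
print(go([0.6,0.1,0.4]))
E
```

```text
Traceback (most recent call last):
ValueError: setting an array element with a sequence. The requested array has an inhomogeneous shape after 1 dimensions. The detected shape was (2,) + inhomogeneous part.
```

```bash
python3 - <<'E'
from h import *
S,D=view("scene"),view("side")
for n,a,b in [("38rim",(391,279),(230,153)),("48rim",(301,213),(254,215)),("58rim",(240,155),(269,311)),("68rim",(221,204),(318,238)),("stacktop",(286,275),(297,161)),("mugtop",(158,162),(367,330)),("gluetop",(395,347),(269,100)),("green",(205,147),(303,345)),("black",(365,293),(253,152))]:
    x,e=tri([(S,a),(D,b)]); print(n,np.round(x,4),round(e,4), "r",round(np.hypot(*x[:2]),3))
print(pose().round(3))
E
```

```text
38rim [0.4624 0.2557 0.0575] 0.0005 r 0.528
48rim [ 0.4812 -0.0147  0.0702] 0.0016 r 0.481
58rim [ 0.4559 -0.2974  0.076 ] 0.0007 r 0.544
68rim [ 0.6207 -0.1444  0.0904] 0.0016 r 0.637
stacktop [0.6458 0.1311 0.0941] 0.0006 r 0.659
mugtop [ 0.6499 -0.3987  0.0871] 0.0012 r 0.762
gluetop [0.6254 0.3981 0.1265] 0.0011 r 0.741
green [ 0.5083 -0.3913  0.0766] 0.0007 r 0.641
black [0.5325 0.2455 0.055 ] 0.0026 r 0.586
[[-0.923  0.385 -0.001  0.24 ]
 [ 0.385  0.923 -0.002  0.576]
 [ 0.    -0.002 -1.     0.23 ]
 [ 0.     0.     0.     1.   ]]
```

Triangulated rim heights are 57, 70, 76 and 90 mm against 60, 70, 80 and 90 mm, and the stack top is 94 mm against 96 mm. That confirms which jar is which. Next I'll take finer measurements with the wrist camera.

```bash
python3 - <<'E'
from h import *
print(go([0.48,0.17,0.30],np.pi/2))
E
```

```text
(array([-12.591,  -9.43 ,  -2.308]), array([-0.019, -0.006, -3.77 ]))
```

>>> apply_moves:
  xyz:
    - [-12.59, -9.43, -2.3]
    - [-12.59, -9.43, -2.3]
    - [-12.59, -9.43, -2.3]
    - [-12.59, -9.43, -2.3]
    - [-12.59, -9.43, -2.3]
    - [-12.59, -9.43, -2.3]
    - [-12.59, -9.43, -2.3]
    - [-12.59, -9.43, -2.3]
    - [-12.59, -9.43, -2.3]
    - [-12.59, -9.43, -2.3]
  delta_rot:
    - [0, 0, -1]
    - [0, 0, -2]
    - [0, 0, -3]
    - [0, 0, -3.77]
    - [0, 0, -3.77]
    - [0, 0, -3.77]
    - [0, 0, -3.77]
    - [0, 0, -3.77]
    - [0, 0, -3.77]
    - [0, 0, -3.77]
  gripper: [85, 85, 85, 85, 85, 85, 85, 85, 85, 85]

```text
clock: 0.93
eef_pos: [0.4502, 0.2199, 0.2916]
eef_rot: [-0.0, -0.0, 1.0, -0.0]
contact_force: [1.2, 0.7, 0.4]
finger_gap: 0.085
grasp_force: 0.0
```

```bash
python3 - <<'E'
from h import *
print(go([0.48,0.17,0.30],np.pi/2),pose().round(3))
E
```

```text
(array([-0.994, -1.663, -0.281]), array([-0.001, -0.004,  0.001])) [[-1.    -0.    -0.     0.45 ]
 [-0.     1.    -0.     0.22 ]
 [ 0.    -0.    -1.     0.292]
 [ 0.     0.     0.     1.   ]]
```

>>> apply_moves:
  xyz:
    - [-1, -1.66, -0.28]
    - [-1, -1.66, -0.28]
    - [-1, -1.66, -0.28]
    - [-1, -1.66, -0.28]
    - [-1, -1.66, -0.28]
  delta_rot:
    - [0, 0, 0]
    - [0, 0, 0]
    - [0, 0, 0]
    - [0, 0, 0]
    - [0, 0, 0]
  gripper: [85, 85, 85, 85, 85]

```text
clock: 1.35
eef_pos: [0.4792, 0.1724, 0.2994]
eef_rot: [-0.001, -0.0, 1.0, 0.0]
contact_force: [-0.1, 0.5, -0.2]
finger_gap: 0.0855
grasp_force: 0.0
```

```bash
python3 - <<'E'
from h import *
snap("w1"); print(pose().round(4)[:3,3])
E
```

```text
[0.479  0.1728 0.2994]
```

>>> apply_moves:
  xyz:
    - [0, -4.0, 0]
    - [0, -4, 0]
    - [0, -4, 0]
    - [0, -4, 0]
    - [0, -4, 0]
    - [0, -4, 0]
    - [0, -4, 0]
  delta_rot:
    - [0, 0, 0]
    - [0, 0, 0]
    - [0, 0, 0]
    - [0, 0, 0]
    - [0, 0, 0]
    - [0, 0, 0]
    - [0, 0, 0]
  gripper: [85, 85, 85, 85, 85, 85, 85]

```text
clock: 1.98
eef_pos: [0.4796, 0.0535, 0.2999]
eef_rot: [-0.0, -0.001, 1.0, 0.0]
contact_force: [0.7, -0.2, -0.2]
finger_gap: 0.0849
grasp_force: 0.0
```

```bash
python3 - <<'E'
from h import *
snap("w2"); print(pose().round(4)[:3,3])
E
```

```text
[0.4796 0.0536 0.2999]
```

>>> apply_moves:
  xyz:
    - [0, -5.0, 0]
    - [0, -5, 0]
    - [0, -5, 0]
    - [0, -5, 0]
    - [0, -5, 0]
    - [0, -5, 0]
    - [0, -5, 0]
    - [0, -5, 0]
  delta_rot:
    - [0, 0, 0]
    - [0, 0, 0]
    - [0, 0, 0]
    - [0, 0, 0]
    - [0, 0, 0]
    - [0, 0, 0]
    - [0, 0, 0]
    - [0, 0, 0]
  gripper: [85, 85, 85, 85, 85, 85, 85, 85]

```text
clock: 2.7
eef_pos: [0.48, -0.0965, 0.2999]
eef_rot: [-0.0, -0.001, 1.0, 0.0]
contact_force: [-0.2, 0.4, 0.5]
finger_gap: 0.0846
grasp_force: 0.0
```

```bash
python3 - <<'E'
from h import *
snap("w3"); print(pose().round(4)[:3,3])
E
```

```text
[ 0.48   -0.0965  0.3   ]
```

View pics/w1.png

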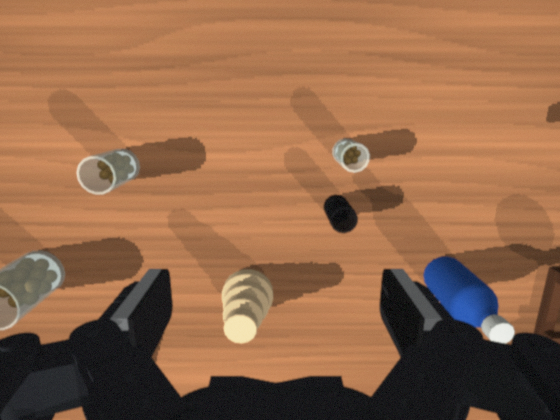

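View pics/w2.png

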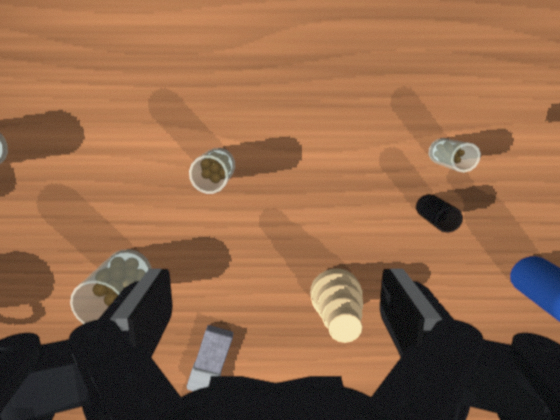

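View pics/w3.png

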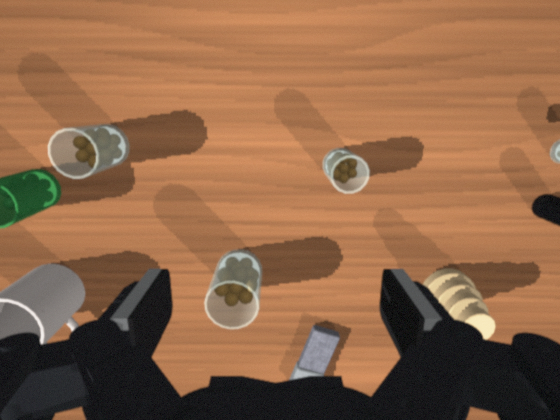

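The wrist views show jar rims at these pixels:

| Item | w1 | w2 | w3 |
|---|---|---|---|
| jar_48 | (97,174) | (210,173) | (350,173) |
| jar_38 | (353,157) | (465,157) | – |
| jar_68 | – | (97,299) | (233,302) |
| jar_58 | – | – | (74,153) |
| Stack top | (240,329) | (345,328) | – |

The black and green look-alikes are clearly separate. I'll refine these with contour ellipses.

```bash
cat >> h.py <<'E'
def W(f): return view("wrist",np.load(f"pics/{f}.npy"))
E
python3 - <<'E'
from h import *
def rim(f,p,r):
    # rim ring: light, low-saturation; convex hull pixels inside radius r of guess -> fit ellipse
    im=cv2.imread(f"pics/{f}.png"); h=cv2.cvtColor(im,cv2.COLOR_BGR2HSV); 
    m=((h[...,1]<90)&(h[...,2]>150)).astype(np.uint8)
    c=np.zeros_like(m); cv2.circle(c,p,r,1,-1); m&=c
    pts=cv2.findNonZero(m); hull=cv2.convexHull(pts); e=cv2.fitEllipse(hull); return e
def lid(f,p):
    im=cv2.imread(f"pics/{f}.png"); h=cv2.cvtColor(im,cv2.COLOR_BGR2HSV)
    m=((h[...,2]>225)&(h[...,0]<40)).astype(np.uint8); c=np.zeros_like(m); cv2.circle(c,p,22,1,-1); m&=c
    return cv2.minEnclosingCircle(cv2.findNonZero(m))
obs={"38":[("w1",(353,157),19),("w2",(466,157),18)],"48":[("w1",(97,174),21),("w2",(209,173),21),("w3",(350,173),21)],
"58":[("w3",(74,153),27)],"68":[("w2",(97,299),27),("w3",(233,302),27)]}
for k,L in obs.items():
    E=[(f,p,rim(f,p,r)) for f,p,r in L]
    for f,p,e in E: print(k,f,np.round(e[0],1),np.round(e[1],1),"plane",onplane(W(f),e[0],(int(k)+22)/1000).round(4), "hand",onplane(W(f),p,(int(k)+22)/1000).round(4))
    if len(E)>1: print("  tri",tri([(W(f),e[0]) for f,p,e in E])[0].round(4),"hand",tri([(W(f),p) for f,p,e in E])[0].round(4))
L=[("w1",(240,329)),("w2",(345,328)),("w3",(480,325))]
E=[(f,lid(f,p)) for f,p in L]
for f,e in E: print(f,e,onplane(W(f),e[0],.096).round(4))
print(tri([(W(f),e[0]) for f,e in E[:2]]))
E
```

```text
38 w1 [351.9 156.1] [30.5 36. ] plane [0.46   0.2535 0.06  ] hand [0.4609 0.2547 0.06  ]
38 w2 [464.3 157.4] [27.9 32.9] plane [0.4617 0.2552 0.06  ] hand [0.4613 0.257  0.06  ]
  tri [0.4601 0.2523 0.0653] hand [0.4601 0.2532 0.0671]
48 w1 [ 95.7 175. ] [36.3 41.9] plane [ 0.4785 -0.0182  0.07  ] hand [ 0.4775 -0.0168  0.07  ]
48 w2 [208.3 173.9] [38.3 41.3] plane [ 0.4783 -0.0181  0.07  ] hand [ 0.4774 -0.0173  0.07  ]
48 w3 [349.3 173.9] [38.4 40.4] plane [ 0.4785 -0.019   0.07  ] hand [ 0.4775 -0.0183  0.07  ]
  tri [ 0.4787 -0.0186  0.0689] hand [ 0.4779 -0.0178  0.0679]
58 w3 [ 73. 153.] [47.2 53.7] plane [ 0.4558 -0.3021  0.08  ] hand [ 0.4557 -0.301   0.08  ]
68 w2 [ 93.8 299. ] [45.7 50.6] plane [ 0.6158 -0.1488  0.09  ] hand [ 0.6158 -0.1452  0.09  ]
68 w3 [232.6 303.8] [49.1 55. ] plane [ 0.6219 -0.1446  0.09  ] hand [ 0.6196 -0.1441  0.09  ]
  tri [ 0.6116 -0.1427  0.102 ] hand [ 0.6152 -0.1434  0.0942]
w1 ((238.5, 325.5), 18.506855010986328) [0.644  0.1305 0.096 ]
w2 ((342.3157958984375, 325.8631591796875), 18.718856811523438) [0.6454 0.1282 0.096 ]
w3 ((479.5235290527344, 325.9470520019531), 14.773503303527832) [0.6457 0.1319 0.096 ]
(array([0.64947768, 0.1296092 , 0.08908253]), np.float64(0.000596020887891664))
```

>>> apply_moves:
  xyz:
    - [-3.3, 7.55, 2.67]
    - [-3.3, 7.55, 2.67]
    - [-3.3, 7.55, 2.67]
    - [-3.3, 7.55, 2.67]
    - [-3.3, 7.55, 2.67]
    - [-3.3, 7.55, 2.67]
    - [-3.3, 7.55, 2.67]
    - [-3.3, 7.55, 2.67]
    - [-3.3, 7.55, 2.67]
    - [-3.3, 7.55, 2.67]
  delta_rot:
    - [0, 0, 0]
    - [0, 0, 0]
    - [0, 0, 0]
    - [0, 0, 0]
    - [0, 0, 0]
    - [0, 0, 0]
    - [0, 0, 0]
    - [0, 0, 0]
    - [0, 0, 0]
    - [0, 0, 0]
  gripper: [75, 75, 75, 75, 75, 75, 75, 75, 75, 75]

```text
clock: 3.58
eef_pos: [0.5786, 0.1282, 0.2205]
eef_rot: [0.0, -0.0, 1.0, -0.0]
contact_force: [-0.4, -0.9, 0.6]
finger_gap: 0.0749
grasp_force: 0.0
```

```bash
python3 - <<'E'
from h import *
print(pose()[:3,3].round(4)); snap("w4")
E
```

```text
[0.5786 0.1282 0.2205]
```

>>> apply_moves:
  xyz:
    - [-1.7, 0, 0]
    - [-1.7, 0, 0]
    - [-1.7, 0, 0]
    - [-1.7, 0, 0]
  delta_rot:
    - [0, 0, 0]
    - [0, 0, 0]
    - [0, 0, 0]
    - [0, 0, 0]
  gripper: [75, 75, 75, 75]

```text
clock: 3.97
eef_pos: [0.6301, 0.1272, 0.2206]
eef_rot: [0.0, 0.001, 1.0, -0.0]
contact_force: [0.4, -0.1, -0.6]
finger_gap: 0.0753
grasp_force: 0.0
```

```bash
python3 - <<'E'
from h import *
print(pose()[:3,3].round(4)); snap("w5")
a=np.vstack([cv2.imread("pics/w4.png")[100:400],cv2.imread("pics/w5.png")[100:400]]); cv2.imwrite("pics/w45.png",a)
E
```

```text
[0.6301 0.1272 0.2206]
```

View pics/w45.png

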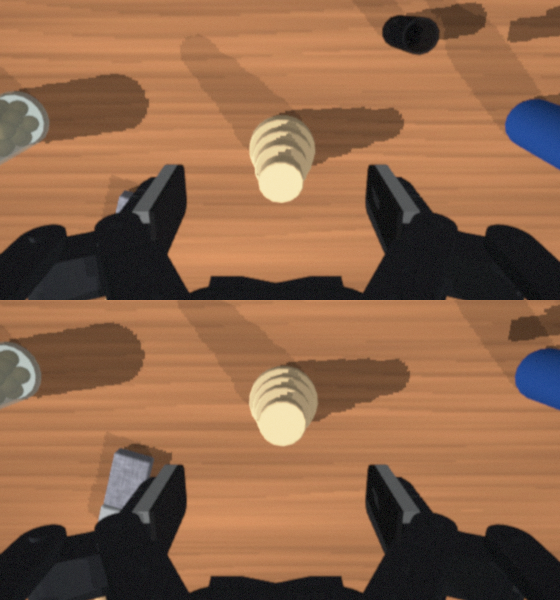

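The two crops (w4 above, w5 below) show the stack clear between the open fingers. The top disc is at (280,282) in w4 and (282,222) in w5.

```bash
cat >> h.py <<'E'
def lid(f,p,r=30,v=232):
    im=cv2.imread(f"pics/{f}.png"); h=cv2.cvtColor(im,cv2.COLOR_BGR2HSV)
    m=((h[...,2]>v)&(h[...,0]<40)).astype(np.uint8); c=np.zeros_like(m); cv2.circle(c,p,r,1,-1); m&=c
    k=max(cv2.findContours(m,0,2)[0],key=cv2.contourArea); return cv2.fitEllipse(k)
E
python3 - <<'E'
from h import *
E=[("w4",lid("w4",(280,282))),("w5",lid("w5",(282,222)))]
for f,e in E: print(f,e,onplane(W(f),e[0],.096).round(4))
print(tri([(W(f),e[0]) for f,e in E]))
print(go([.645,.131,.072]))
E
```

```text
w4 ((277.9639587402344, 280.10504150390625), (38.75284957885742, 49.10974884033203), 132.24935913085938) [0.6464 0.1296 0.096 ]
w5 ((279.5440673828125, 222.36424255371094), (40.8878059387207, 50.904300689697266), 119.03767395019531) [0.6476 0.1298 0.096 ]
(array([0.64964819, 0.129793  , 0.08975158]), np.float64(0.000116093089192825))
(array([-0.513,  0.119,  4.955]), array([-0.   ,  0.001,  0.   ]))
```

>>> apply_moves:
  xyz:
    - [-0.55, 0.12, 1.0]
    - [-0.55, 0.12, 2.2]
    - [-0.55, 0.12, 3.4]
    - [-0.55, 0.12, 4.4]
    - [-0.55, 0.12, 4.85]
    - [-0.55, 0.12, 4.85]
    - [-0.55, 0.12, 4.85]
    - [-0.55, 0.12, 4.85]
  delta_rot:
    - [0, 0, 0]
    - [0, 0, 0]
    - [0, 0, 0]
    - [0, 0, 0]
    - [0, 0, 0]
    - [0, 0, 0]
    - [0, 0, 0]
    - [0, 0, 0]
  gripper: [65, 65, 65, 65, 60, 55, 50, 46]
  force: 20

```text
clock: 4.68
eef_pos: [0.6482, 0.1323, 0.0772]
eef_rot: [0.002, 0.0, 1.0, 0.0]
contact_force: [0.8, 0.5, 0.4]
finger_gap: 0.046
grasp_force: 0.0
```

>>> apply_moves:
  xyz:
    - [0, 0, 0]
    - [0, 0, 0]
    - [0, 0, 0]
    - [0, 0, 0]
    - [0, 0, 0]
    - [0, 0, 0]
  delta_rot:
    - [0, 0, 0]
    - [0, 0, 0]
    - [0, 0, 0]
    - [0, 0, 0]
    - [0, 0, 0]
    - [0, 0, 0]
  gripper: [42, 40, 38, 36, 34, 34]
  force: 25

```text
clock: 5.18
eef_pos: [0.6477, 0.1323, 0.0762]
eef_rot: [0.001, -0.0, 1.0, 0.0]
contact_force: [-0.1, -0.1, 6.2]
finger_gap: 0.0356
grasp_force: 24.5
```

```bash
python3 - <<'E'
from h import *
print(pose()[:3,3].round(4)); snap("w6")
E
```

```text
[0.6477 0.1323 0.0762]
```

View pics/w6.png

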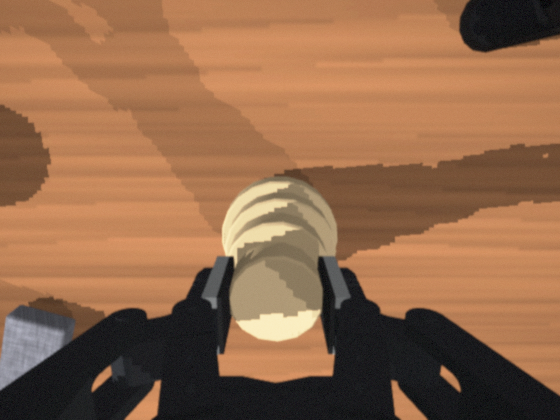

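The smallest lid sits between the pads, its disc centred near (277,294). The larger lids are still in place below it.

```bash
python3 - <<'E'
from h import *
T=np.load("pics/w6.npy")
for z in (.094,.096,.098):
  p=onplane(W("w6"),(277,294),z); print(p.round(4),"rel",(p-T[:3,3]).round(4), [onplane(W("w6"),q,z).round(4)[:2] for q in ((230,294),(323,294),(277,340))])
E
```

```text
[0.6469 0.1325 0.094 ] rel [-0.0008  0.0002  0.0178] [array([0.6469, 0.1141]), array([0.6469, 0.1505]), array([0.668 , 0.1325])]
[0.6458 0.1325 0.096 ] rel [-0.002   0.0002  0.0198] [array([0.6458, 0.1144]), array([0.6458, 0.1502]), array([0.6665, 0.1325])]
[0.6446 0.1325 0.098 ] rel [-0.0031  0.0002  0.0218] [array([0.6446, 0.1147]), array([0.6446, 0.1499]), array([0.665 , 0.1325])]
```

>>> apply_moves:
  xyz:
    - [0, 0, -0.1]
    - [0, 0, -0.3]
    - [0, 0, -0.7]
    - [0, 0, -1.5]
    - [0, 0, -2.3]
    - [0, 0, -2.3]
    - [0, 0, -2.3]
  delta_rot:
    - [0, 0, 0]
    - [0, 0, 0]
    - [0, 0, 0]
    - [0, 0, 0]
    - [0, 0, 0]
    - [0, 0, 0]
    - [0, 0, 0]
  gripper: [34, 34, 34, 34, 34, 34, 34]

```text
clock: 5.82
eef_pos: [0.6483, 0.1323, 0.1464]
eef_rot: [0.003, -0.0, 1.0, 0.0]
contact_force: [0.4, -0.1, -0.1]
finger_gap: 0.036
grasp_force: 25.0
```

```bash
python3 - <<'E'
from h import *
print(pose()[:3,3].round(4)); snap("w7")
# next: look at jar_38 from TCP x+75mm, z 0.17
print(go([.461+.075,.2545,.175]))
E
```

```text
[0.6483 0.1323 0.1464]
(array([ 3.697,  4.076, -1.02 ]), array([ 0.002,  0.016, -0.   ]))
```

View pics/w7.png

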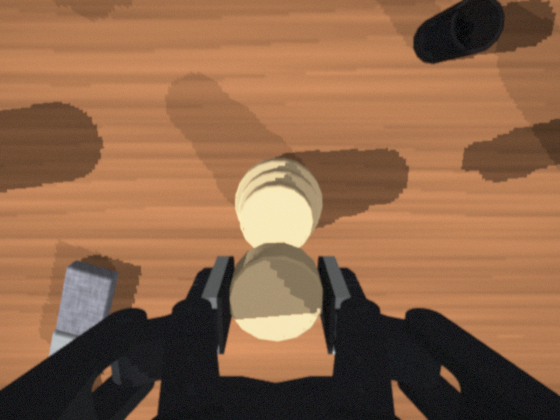

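The lid is held level, with the three larger lids still stacked at (279,205). Moving to look at jar_38, with the black look-alike kept clear.

>>> apply_moves:
  xyz:
    - [0, 0, -1.02]
    - [3.7, 4.08, -1.02]
    - [3.7, 4.08, -1.02]
    - [3.7, 4.08, -1.02]
    - [3.7, 4.08, -1.02]
    - [3.7, 4.08, -1.02]
    - [3.7, 4.08, -1.02]
    - [3.7, 4.08, -1.02]
    - [3.7, 4.08, -1.02]
  delta_rot:
    - [0, 0, 0]
    - [0, 0, 0]
    - [0, 0, 0]
    - [0, 0, 0]
    - [0, 0, 0]
    - [0, 0, 0]
    - [0, 0, 0]
    - [0, 0, 0]
    - [0, 0, 0]
  gripper: [34, 34, 34, 34, 34, 34, 34, 34, 34]

```text
clock: 6.62
eef_pos: [0.536, 0.2537, 0.1734]
eef_rot: [-0.0, 0.001, 1.0, -0.0]
contact_force: [-0.1, -0.7, -0.2]
finger_gap: 0.0361
grasp_force: 25.2
```

```bash
python3 - <<'E'
from h import *
im,T=snap("w8"); print(T[:3,3].round(4)); mv=W("w8"); u=proj(mv,np.array([.461,.2545,.06])); print(u)
x,y=int(u[0]),int(u[1]); x0,y0=max(x-90,0),max(y-70,0); print(x0,y0)
c=im[y0:y0+140,x0:x0+180]; cv2.imwrite("pics/w8c.png",cv2.resize(c,None,fx=4,fy=4,interpolation=cv2.INTER_CUBIC))
E
```

```text
[0.536  0.2537 0.1734]
[277.37541346  99.73665908]
187 29
```

View pics/w8c.png

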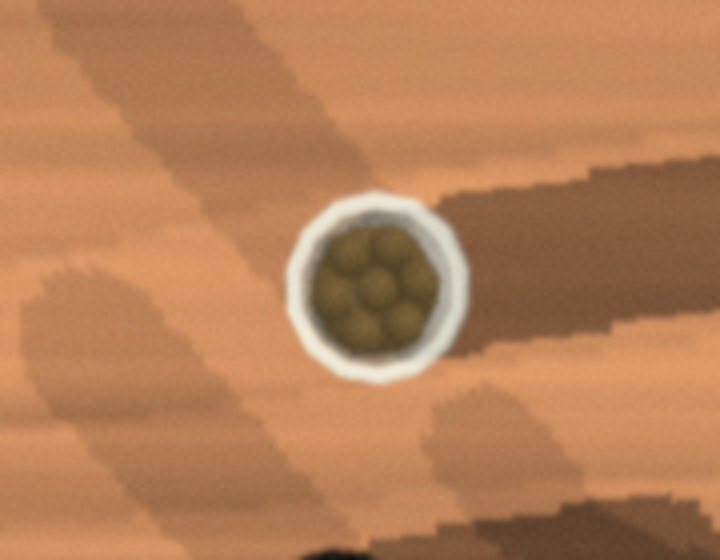

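The crop shows the clear glass jar with brass beads. Its rim centre is at crop (378,287), which is full pixel (281.5,100.8). That is jar_38; the black one is below it, out of the crop.

```bash
cat >> h.py <<'E'
def rim(f,p,r):
    h=cv2.cvtColor(cv2.imread(f"pics/{f}.png"),cv2.COLOR_BGR2HSV)
    m=((h[...,1]<60)&(h[...,2]>170)).astype(np.uint8); c=np.zeros_like(m); cv2.circle(c,p,r,1,-1); m&=c
    return cv2.fitEllipse(cv2.convexHull(cv2.findNonZero(m)))
E
python3 - <<'E'
from h import *
e=rim("w8",(281,101),30); p=onplane(W("w8"),e[0],.06); print(e,p.round(4))
print(onplane(W("w8"),(e[0][0]+e[1][0]/2,e[0][1]),.06)-p)
print("height 2-view", tri([(W("w8"),e[0]),(W("w1"),(352.5,156.5))]))
print(go([p[0]+.0015,p[1],.085]))
E
```

```text
((280.8179016113281, 100.41145324707031), (45.259822845458984, 46.778106689453125), 8.192177772521973) [0.4614 0.2569 0.06  ]
[2.03065553e-05 1.55226144e-02 0.00000000e+00]
height 2-view (array([0.46163323, 0.25677819, 0.04892734]), np.float64(0.0003784347627826748))
(array([2.441, 0.107, 2.951]), array([-0.004, -0.004, -0.   ]))
```

>>> apply_moves:
  xyz:
    - [1.2, 0.1, 0]
    - [2.44, 0.1, 0]
    - [2.44, 0.1, 1.0]
    - [2.44, 0.1, 2.0]
    - [2.44, 0.1, 2.9]
    - [2.44, 0.1, 2.9]
    - [2.44, 0.1, 2.9]
    - [2.44, 0.1, 2.9]
  delta_rot:
    - [0, 0, 0]
    - [0, 0, 0]
    - [0, 0, 0]
    - [0, 0, 0]
    - [0, 0, 0]
    - [0, 0, 0]
    - [0, 0, 0]
    - [0, 0, 0]
  gripper: [34, 34, 34, 34, 34, 34, 34, 34]

```text
clock: 7.33
eef_pos: [0.4638, 0.2574, 0.0881]
eef_rot: [0.001, 0.001, 1.0, 0.0]
contact_force: [-0.8, 0.2, -0.2]
finger_gap: 0.036
grasp_force: 25.2
```

```bash
python3 - <<'E'
from h import *
print(pose()[:3,3].round(4)); snap("w9")
print(go([.4624,.2567,.0565]))
E
```

```text
[0.4638 0.2574 0.0881]
(array([ 0.07 , -0.037,  1.076]), array([ 0.011,  0.028, -0.   ]))
```

>>> apply_moves:
  xyz:
    - [0.05, -0.03, 0.25]
    - [0.05, -0.03, 0.5]
    - [0.05, -0.03, 0.7]
    - [0.05, -0.03, 0.85]
    - [0.05, -0.03, 0.95]
    - [0.05, -0.03, 1.0]
    - [0.05, -0.03, 1.03]
    - [0.05, -0.03, 1.03]
  delta_rot:
    - [0, 0, 0]
    - [0, 0, 0]
    - [0, 0, 0]
    - [0, 0, 0]
    - [0, 0, 0]
    - [0, 0, 0]
    - [0, 0, 0]
    - [0, 0, 0]
  gripper: [34, 34, 34, 34, 34, 34, 34, 34]

```text
clock: 8.05
eef_pos: [0.4608, 0.2567, 0.0564]
eef_rot: [0.0, -0.0, 1.0, -0.0]
contact_force: [-1.5, -1.1, 2.1]
finger_gap: 0.0358
grasp_force: 25.4
```

```bash
python3 - <<'E'
from h import *
snap("w10"); o=observe(); print(o["eef_pos"],o["contact_force"]); print(W("w10") and [proj(W("w10"),np.array([.4614,.2569,z])) for z in (.052,.076)])
E
```

```text
[0.46079333 0.25667562 0.05644016] [-0.19514086 -0.46974785  2.61763469]
[array([277.0036296 , 271.53704821]), array([277.18257135, 299.4412563 ])]
```

It makes contact at the predicted height. Releasing and lifting away.

>>> apply_moves:
  xyz:
    - [0, 0, 0.02]
    - [0, 0, 0.02]
    - [0, 0, 0]
    - [0, 0, 0]
    - [0, 0, -0.5]
    - [0, 0, -1.5]
    - [0, 0, -2.8]
    - [-2, -2.2, -3.3]
    - [-2, -2.2, -3.3]
    - [-2, -2.2, -3.3]
  delta_rot:
    - [0, 0, 0]
    - [0, 0, 0]
    - [0, 0, 0]
    - [0, 0, 0]
    - [0, 0, 0]
    - [0, 0, 0]
    - [0, 0, 0]
    - [0, 0, 0]
    - [0, 0, 0]
    - [0, 0, 0]
  gripper: [38, 42, 48, 52, 52, 52, 52, 55, 65, 65]

```text
clock: 8.93
eef_pos: [0.5264, 0.1881, 0.158]
eef_rot: [0.004, 0.002, 1.0, -0.0]
contact_force: [0.2, -0.6, 0.0]
finger_gap: 0.0651
grasp_force: 0.0
```

```bash
python3 - <<'E'
from h import *
im,T=snap("w11"); print(T[:3,3].round(4))
mv=W("w11");print(proj(mv,np.array([.4614,.2569,.06])),proj(mv,np.array([.647,.131,.072])))
s=camera("side")[:,:,::-1]; c=cv2.resize(s[120:200,190:330],None,fx=4,fy=4)
cv2.imwrite("pics/m11.png",np.vstack([im[:300],c[:300,:560]]))
E
```

```text
[0.5264 0.1881 0.158 ]
[382.0125505  113.62977153] [202.55958148 364.45892641]
```

View pics/m11.png

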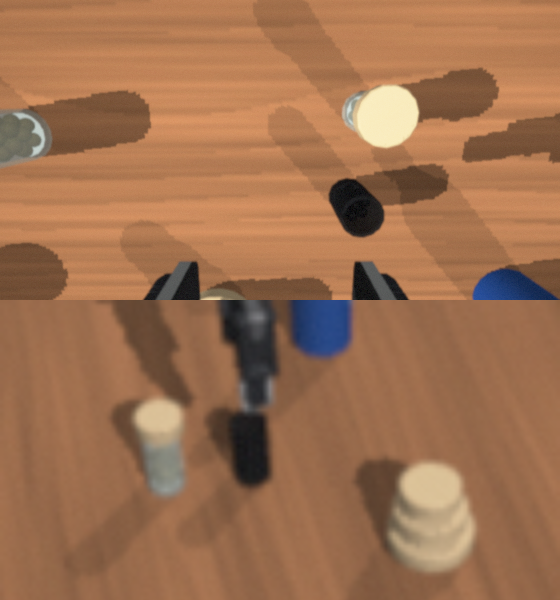

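lid_38 is flat on jar_38: (388,116) in the upper wrist crop, and visible on the jar in the lower side crop. The stack is intact. Next is lid_48.

>>> apply_moves:
  xyz:
    - [-1.7, -1.9, -1.4]
    - [-1.7, -1.9, -1.4]
    - [-1.7, -1.9, -1.4]
    - [-1.7, -1.9, -1.4]
    - [-1.7, -1.9, -1.4]
    - [-1.7, -1.9, -1.4]
  delta_rot:
    - [0, 0, 0]
    - [0, 0, 0]
    - [0, 0, 0]
    - [0, 0, 0]
    - [0, 0, 0]
    - [0, 0, 0]
  gripper: [70, 70, 70, 70, 70, 70]

```text
clock: 9.53
eef_pos: [0.5694, 0.1347, 0.1955]
eef_rot: [-0.002, -0.001, 1.0, 0.0]
contact_force: [-0.1, -0.6, -1.3]
finger_gap: 0.0699
grasp_force: 0.0
```

```bash
cat >> h.py <<'E'
from scipy.optimize import least_squares
def wood(f,guess,z,R):
    """far-side arc of topmost disc of the stack, cast on its top plane; circle of free radius fitted"""
    h=cv2.cvtColor(cv2.imread(f"pics/{f}.png"),cv2.COLOR_BGR2HSV); mv=W(f)
    m=((h[...,0]>16)&(h[...,0]<40)&(h[...,2]>90)&(h[...,1]<130)).astype(np.uint8)
    c=np.zeros_like(m); u=proj(mv,np.array([*guess,z])); cv2.circle(c,tuple(int(a) for a in u),70,1,-1); m&=c
    k=max(cv2.findContours(m,0,1)[0],key=cv2.contourArea)[:,0]
    P=np.array([onplane(mv,p,z)[:2] for p in k]); g=np.array(guess)
    for _ in range(4):
        a=np.arctan2(*(P-g).T[::-1]); S=P[abs(a)<.95]
        s=least_squares(lambda x:np.hypot(*(S-x[:2]).T)-x[2],[*g,R],loss="soft_l1",f_scale=.001).x; g=s[:2]
    s2=least_squares(lambda x:np.hypot(*(S-x).T)-R,g,loss="soft_l1",f_scale=.001).x
    return s,s2,len(S),S[:,0].max()
E
python3 - <<'E'
from h import *
p=onplane(W("w11"),(388,116),.076); print("lid38 at",p.round(4))
print("check38", wood("w4",(.647,.131),.096,.019),wood("w5",(.647,.131),.096,.019))
im,T=snap("w12"); print(T[:3,3].round(4)); print(wood("w12",(.647,.131),.072,.024))
E
```

```text
lid38 at [0.4623 0.2561 0.076 ]
check38 (array([0.64773254, 0.13178111, 0.0186351 ]), array([0.64732103, 0.13178093]), 36, np.float64(0.6668449654079236)) (array([0.64843149, 0.13181993, 0.01820921]), array([0.64753678, 0.13182052]), 39, np.float64(0.6667455875368368))
[0.5694 0.1347 0.1955]
(array([0.64794257, 0.13240279, 0.02304071]), array([0.64687042, 0.13238971]), 44, np.float64(0.6707839993352354))
```

>>> apply_moves:
  xyz:
    - [-0.8, 0, 0]
    - [-0.8, 0, 0]
    - [-0.8, 0, 0]
  delta_rot:
    - [0, 0, 0]
    - [0, 0, 0]
    - [0, 0, 0]
  gripper: [70, 70, 70]

```text
clock: 9.83
eef_pos: [0.595, 0.1346, 0.1961]
eef_rot: [-0.001, -0.001, 1.0, 0.0]
contact_force: [-0.1, -0.8, -1.7]
finger_gap: 0.0697
grasp_force: 0.0
```

```bash
python3 - <<'E'
from h import *
im,T=snap("w13"); print(T[:3,3].round(4)); print(wood("w13",(.647,.131),.072,.024))
s=[wood(f,(.647,.131),.072,.024)[1] for f in ("w12","w13")]
print(tri([(W(f),proj(W(f),np.array([*a,.072]))) for f,a in zip(("w12","w13"),s)]))
E
```

```text
[0.595  0.1346 0.1961]
(array([0.64761703, 0.13239682, 0.0235425 ]), array([0.64710099, 0.13238648]), 47, np.float64(0.6713359741200352))
(array([0.64823084, 0.13237102, 0.06956961]), np.float64(1.245809509969035e-06))
```

>>> apply_moves:
  xyz:
    - [-0.9, -0.07, 0.8]
    - [-1.74, -0.07, 1.8]
    - [-1.74, -0.07, 3.0]
    - [-1.74, -0.07, 4.0]
    - [-1.74, -0.07, 4.6]
    - [-1.74, -0.07, 4.8]
    - [-1.74, -0.07, 4.8]
    - [-1.74, -0.07, 4.8]
  delta_rot:
    - [0, 0, 0]
    - [0, 0, 0]
    - [0, 0, 0]
    - [0, 0, 0]
    - [0, 0, 0]
    - [0, 0, 0]
    - [0, 0, 0]
    - [0, 0, 0]
  gripper: [70, 70, 70, 70, 65, 62, 58, 55]
  force: 20

```text
clock: 10.55
eef_pos: [0.6478, 0.1319, 0.0538]
eef_rot: [0.0, -0.0, 1.0, 0.0]
contact_force: [1.1, 0.7, 0.6]
finger_gap: 0.0548
grasp_force: 0.0
```

>>> apply_moves:
  xyz:
    - [0, 0, 0]
    - [0, 0, 0]
    - [0, 0, 0]
    - [0, 0, 0]
    - [0, 0, 0]
    - [0, 0, 0]
  delta_rot:
    - [0, 0, 0]
    - [0, 0, 0]
    - [0, 0, 0]
    - [0, 0, 0]
    - [0, 0, 0]
    - [0, 0, 0]
  gripper: [52, 50, 48, 46, 44, 44]
  force: 25

```text
clock: 11.05
eef_pos: [0.6493, 0.1319, 0.0553]
eef_rot: [0.002, -0.0, 1.0, 0.0]
contact_force: [-1.6, 0.7, 6.0]
finger_gap: 0.0463
grasp_force: 24.9
```

>>> apply_moves:
  xyz:
    - [0, 0, -0.1]
    - [0, 0, -0.3]
    - [0, 0, -0.7]
    - [0, 0, -1.5]
    - [0, 0, -2.5]
    - [0, 0, -2.5]
  delta_rot:
    - [0, 0, 0]
    - [0, 0, 0]
    - [0, 0, 0]
    - [0, 0, 0]
    - [0, 0, 0]
    - [0, 0, 0]
  gripper: [44, 44, 44, 44, 44, 44]

```text
clock: 11.55
eef_pos: [0.6524, 0.132, 0.1357]
eef_rot: [0.006, 0.0, 1.0, 0.001]
contact_force: [1.5, 0.8, 0.4]
finger_gap: 0.0458
grasp_force: 25.7
```

```bash
python3 - <<'E'
from h import *
im,T=snap("w14"); print(T[:3,3].round(4)); p=T[:3,3]
# lid in hand: far arc at top plane TCP+0.0205
for f,R,dz in (("w7",.019,.0198),("w14",.024,.0205)):
    t=np.load(f"pics/{f}.npy")[:3,3]; s=wood(f,tuple(t[:2]),t[2]+dz,R); print(f,s[0]-[*t[:2],0],s[1]-t[:2],s[2])
print(go([.478+.075,-.018,.185]))
E
```

```text
[0.6524 0.132  0.1357]
w7 [ 0.00025776 -0.00046727  0.01841944] [-0.00039397 -0.00046903] 76
w14 [-0.00384087 -0.0004627   0.02256657] [-0.00544826 -0.00047352] 96
(array([ 3.268, -4.995, -1.754]), array([ 0.008,  0.087, -0.   ]))
```

>>> apply_moves:
  xyz:
    - [0, 0, -1.2]
    - [3.27, -5, -1.75]
    - [3.27, -5, -1.75]
    - [3.27, -5, -1.75]
    - [3.27, -5, -1.75]
    - [3.27, -5, -1.75]
    - [3.27, -5, -1.75]
    - [3.27, -5, -1.75]
    - [3.27, -5, -1.75]
    - [3.27, -5, -1.75]
  delta_rot:
    - [0, 0, 0]
    - [0, 0, 0]
    - [0, 0, 0]
    - [0, 0, 0]
    - [0, 0, 0]
    - [0, 0, 0]
    - [0, 0, 0]
    - [0, 0, 0]
    - [0, 0, 0]
    - [0, 0, 0]
  gripper: [44, 44, 44, 44, 44, 44, 44, 44, 44, 44]

```text
clock: 12.43
eef_pos: [0.5505, -0.0175, 0.1803]
eef_rot: [-0.0, -0.001, 1.0, 0.0]
contact_force: [0.3, 0.3, -0.2]
finger_gap: 0.0458
grasp_force: 26.0
```

```bash
python3 - <<'E'
from h import *
im,T=snap("w15"); t=T[:3,3]; print(t.round(4)); mv=W("w15")
s=wood("w15",tuple(t[:2]),t[2]+.0167,.024); print("lid rel",s[0]-[*t[:2],0],s[1]-t[:2])
u=proj(mv,np.array([.4785,-.018,.07])); print(u)
e=rim("w15",tuple(int(a) for a in u),38); p=onplane(mv,e[0],.07); print(e,p.round(4), 1e3*np.linalg.norm(onplane(mv,(e[0][0]+e[1][0]/2,e[0][1]),.07)-p))
print("tri",tri([(mv,e[0]),(W("w1"),(96,175))])[0].round(4))
print(go([p[0]+.002,p[1],.10]))
E
```

```text
[ 0.5505 -0.0175  0.1803]
lid rel [-0.00052589 -0.00043618  0.02255514] [-0.00214686 -0.00045398]
[275.55302101 104.20274205]
((274.8282165527344, 104.15863037109375), (59.85109329223633, 62.5952262878418), 2.164001703262329) [ 0.4785 -0.0185  0.07  ] 20.33580935608605
tri [ 0.4786 -0.0184  0.0692]
(array([ 2.334, -0.033,  2.676]), array([ 0.003, -0.001,  0.   ]))
```

>>> apply_moves:
  xyz:
    - [1.2, -0.02, 0]
    - [2.35, -0.02, 0]
    - [2.35, -0.02, 1.0]
    - [2.35, -0.02, 2.0]
    - [2.35, -0.02, 2.6]
    - [2.35, -0.02, 2.6]
    - [2.35, -0.02, 2.6]
    - [2.35, -0.02, 2.6]
  delta_rot:
    - [0, 0, 0]
    - [0, 0, 0]
    - [0, 0, 0]
    - [0, 0, 0]
    - [0, 0, 0]
    - [0, 0, 0]
    - [0, 0, 0]
    - [0, 0, 0]
  gripper: [44, 44, 44, 44, 44, 44, 44, 44]

```text
clock: 13.15
eef_pos: [0.4807, -0.0188, 0.1036]
eef_rot: [0.001, -0.0, 1.0, -0.0]
contact_force: [0.6, 0.1, 0.0]
finger_gap: 0.046
grasp_force: 26.0
```

```bash
python3 - <<'E'
from h import *
print(pose()[:3,3].round(4),go([.480,-.018,.0695]))
E
```

```text
[ 0.4807 -0.0188  0.1036] (array([0.025, 0.026, 1.135]), array([-0.002,  0.015,  0.   ]))
```

>>> apply_moves:
  xyz:
    - [0.02, 0.02, 0.3]
    - [0.02, 0.02, 0.55]
    - [0.02, 0.02, 0.75]
    - [0.02, 0.02, 0.9]
    - [0.02, 0.02, 1.0]
    - [0.02, 0.02, 1.05]
    - [0.02, 0.02, 1.08]
    - [0.02, 0.02, 1.08]
  delta_rot:
    - [0, 0, 0]
    - [0, 0, 0]
    - [0, 0, 0]
    - [0, 0, 0]
    - [0, 0, 0]
    - [0, 0, 0]
    - [0, 0, 0]
    - [0, 0, 0]
  gripper: [44, 44, 44, 44, 44, 44, 44, 44]

```text
clock: 13.82
eef_pos: [0.4787, -0.0185, 0.0701]
eef_rot: [-0.0, 0.0, 1.0, 0.0]
contact_force: [-0.1, -0.2, -0.3]
finger_gap: 0.046
grasp_force: 26.0
```

>>> apply_moves:
  xyz:
    - [-0.03, 0, 0.03]
    - [-0.03, 0, 0.05]
    - [-0.03, 0, 0.07]
    - [-0.03, 0, 0.07]
  delta_rot:
    - [0, 0, 0]
    - [0, 0, 0]
    - [0, 0, 0]
    - [0, 0, 0]
  gripper: [44, 44, 44, 44]

```text
clock: 14.15
eef_pos: [0.4805, -0.0186, 0.0693]
eef_rot: [0.001, 0.0, 1.0, -0.0]
contact_force: [-2.5, -0.2, 6.7]
finger_gap: 0.0461
grasp_force: 26.6
```

>>> apply_moves:
  xyz:
    - [0, 0, 0]
    - [0, 0, 0]
    - [0, 0, 0]
    - [0, 0, 0]
    - [0, 0, -0.5]
    - [0, 0, -1.5]
    - [0, 0, -2.8]
    - [-1.5, 2, -3.7]
    - [-3.2, 5.0, -3.7]
    - [-3.2, 5.0, -3.7]
  delta_rot:
    - [0, 0, 0]
    - [0, 0, 0]
    - [0, 0, 0]
    - [0, 0, 0]
    - [0, 0, 0]
    - [0, 0, 0]
    - [0, 0, 0]
    - [0, 0, 0]
    - [0, 0, 0]
    - [0, 0, 0]
  gripper: [48, 52, 58, 62, 62, 62, 62, 65, 75, 80]

```text
clock: 14.98
eef_pos: [0.5483, 0.0844, 0.176]
eef_rot: [0.002, 0.001, 1.0, 0.0]
contact_force: [0.3, -1.4, -0.1]
finger_gap: 0.0797
grasp_force: 0.0
```

```bash
python3 - <<'E'
from h import *
im,T=snap("w16"); t=T[:3,3]; print(t.round(4)); print(go([.577,.1315,.185]))
for z in (.086,):print(wood("w16",(.4785,-.0185),z,.024),)
E
```

```text
[0.5483 0.0844 0.176 ]
(array([-0.81 ,  1.362, -0.273]), array([ 0.055,  0.091, -0.   ]))
(array([ 0.47536248, -0.01718218,  0.02756027]), array([ 0.4793876 , -0.01735224]), 73, np.float64(0.5029640112565437))
```

>>> apply_moves:
  xyz:
    - [-0.6, 1.1, -0.2]
    - [-0.6, 1.1, -0.2]
    - [-0.6, 1.1, -0.2]
    - [-0.6, 1.1, -0.2]
    - [-0.6, 1.1, -0.2]
  delta_rot:
    - [0, 0, 0]
    - [0, 0, 0]
    - [0, 0, 0]
    - [0, 0, 0]
    - [0, 0, 0]
  gripper: [80, 80, 80, 80, 80]

```text
clock: 15.45
eef_pos: [0.5634, 0.1159, 0.1792]
eef_rot: [-0.001, 0.0, 1.0, -0.0]
contact_force: [-0.0, -0.0, 0.3]
finger_gap: 0.08
grasp_force: 0.0
```

```bash
python3 - <<'E'
from h import *
im,T=snap("w17"); t=T[:3,3]; print(t.round(4)); print(wood("w17",(.647,.132),.048,.029))
E
```

```text
[0.5634 0.1159 0.1792]
(array([0.64833775, 0.13390354, 0.02834535]), array([0.64760061, 0.13389722]), 53, np.float64(0.6773407679808172))
```

>>> apply_moves:
  xyz:
    - [-0.7, 0, 0]
    - [-0.7, 0, 0]
    - [-0.7, 0, 0]
  delta_rot:
    - [0, 0, 0]
    - [0, 0, 0]
    - [0, 0, 0]
  gripper: [80, 80, 80]

```text
clock: 15.75
eef_pos: [0.5855, 0.1157, 0.1798]
eef_rot: [-0.0, 0.001, 1.0, -0.0]
contact_force: [0.1, 0.2, -0.5]
finger_gap: 0.08
grasp_force: 0.0
```

```bash
python3 - <<'E'
from h import *
im,T=snap("w18"); t=T[:3,3]; print(t.round(4)); 
s=[wood(f,(.647,.132),.048,.029) for f in ("w17","w18")]; print(s[1])
print(tri([(W(f),proj(W(f),np.array([*a[1],.048]))) for f,a in zip(("w17","w18"),s)]))
print(go([*s[1][1],.029]))
E
```

```text
[0.5855 0.1157 0.1798]
(array([0.64860571, 0.13390508, 0.02829657]), array([0.6478119 , 0.13390347]), 54, np.float64(0.6771469244986172))
(array([0.64910365, 0.13407605, 0.0453631 ]), np.float64(3.978521450791458e-06))
(array([-2.103,  0.604,  5.021]), array([-0.001, -0.01 , -0.   ]))
```

>>> apply_moves:
  xyz:
    - [-1.1, 0.6, 0.8]
    - [-2.08, 0.6, 1.8]
    - [-2.08, 0.6, 3.0]
    - [-2.08, 0.6, 4.2]
    - [-2.08, 0.6, 4.8]
    - [-2.08, 0.6, 5.0]
    - [-2.08, 0.6, 5.02]
    - [-2.08, 0.6, 5.02]
  delta_rot:
    - [0, 0, 0]
    - [0, 0, 0]
    - [0, 0, 0]
    - [0, 0, 0]
    - [0, 0, 0]
    - [0, 0, 0]
    - [0, 0, 0]
    - [0, 0, 0]
  gripper: [80, 80, 80, 80, 78, 74, 70, 66]
  force: 20

```text
clock: 16.47
eef_pos: [0.6481, 0.1346, 0.0302]
eef_rot: [0.0, 0.0, 1.0, 0.0]
contact_force: [0.5, 0.1, 0.2]
finger_gap: 0.0659
grasp_force: 0.0
```

>>> apply_moves:
  xyz:
    - [0, 0, 0]
    - [0, 0, 0]
    - [0, 0, 0]
    - [0, 0, 0]
    - [0, 0, 0]
    - [0, 0, 0]
  delta_rot:
    - [0, 0, 0]
    - [0, 0, 0]
    - [0, 0, 0]
    - [0, 0, 0]
    - [0, 0, 0]
    - [0, 0, 0]
  gripper: [62, 60, 58, 56, 54, 54]
  force: 25

```text
clock: 16.97
eef_pos: [0.6493, 0.1349, 0.0316]
eef_rot: [0.002, -0.0, 1.0, 0.0]
contact_force: [-0.6, -0.7, 6.7]
finger_gap: 0.0556
grasp_force: 25.4
```

>>> apply_moves:
  xyz:
    - [0, 0, -0.1]
    - [0, 0, -0.3]
    - [0, 0, -0.7]
    - [0, 0, -1.5]
    - [0, 0, -2.5]
    - [0, 0, -3.5]
    - [0, 0, -4.5]
    - [0, 0, -4.5]
  delta_rot:
    - [0, 0, 0]
    - [0, 0, 0]
    - [0, 0, 0]
    - [0, 0, 0]
    - [0, 0, 0]
    - [0, 0, 0]
    - [0, 0, 0]
    - [0, 0, 0]
  gripper: [54, 54, 54, 54, 54, 54, 54, 54]

```text
clock: 17.63
eef_pos: [0.6526, 0.1353, 0.1732]
eef_rot: [0.007, -0.0, 1.0, 0.001]
contact_force: [1.3, 0.9, 0.1]
finger_gap: 0.0558
grasp_force: 26.7
```

```bash
python3 - <<'E'
from h import *
print(pose()[:3,3].round(4),go([.456+.075,-.295,.21]))
E
```

```text
[0.6526 0.1353 0.1732] (array([  4.038, -14.342,  -1.303]), array([ 0.014,  0.128, -0.   ]))
```

>>> apply_moves:
  xyz:
    - [0.4, -1.4, -1.2]
    - [4.05, -14.4, -1.2]
    - [4.05, -14.4, -1.2]
    - [4.05, -14.4, -1.2]
    - [4.05, -14.4, -1.2]
    - [4.05, -14.4, -1.2]
    - [4.05, -14.4, -1.2]
    - [4.05, -14.4, -1.2]
    - [4.05, -14.4, -1.2]
    - [4.05, -14.4, -1.2]
  delta_rot:
    - [0, 0, 0]
    - [0, 0, 0]
    - [0, 0, 0]
    - [0, 0, 0]
    - [0, 0, 0]
    - [0, 0, 0]
    - [0, 0, 0]
    - [0, 0, 0]
    - [0, 0, 0]
    - [0, 0, 0]
  gripper: [54, 54, 54, 54, 54, 54, 54, 54, 54, 54]

```text
clock: 18.47
eef_pos: [0.5366, -0.2588, 0.2]
eef_rot: [0.0, -0.0, 1.0, -0.0]
contact_force: [0.8, 0.1, -0.1]
finger_gap: 0.0557
grasp_force: 26.9
```

```bash
python3 - <<'E'
from h import *
print(pose()[:3,3].round(4),go([.456+.075,-.295,.21]))
E
```

```text
[ 0.5366 -0.2588  0.2   ] (array([ 0.187, -1.205, -0.332]), array([-0.002,  0.006,  0.   ]))
```

>>> apply_moves:
  xyz:
    - [0.1, -1.2, 0]
    - [0.1, -1.2, 0]
    - [0.1, -1.2, 0]
    - [0.1, -1.2, 0]
    - [0.1, -1.2, 0]
  delta_rot:
    - [0, 0, 0]
    - [0, 0, 0]
    - [0, 0, 0]
    - [0, 0, 0]
    - [0, 0, 0]
  gripper: [54, 54, 54, 54, 54]

```text
clock: 18.88
eef_pos: [0.5346, -0.2919, 0.1993]
eef_rot: [-0.0, -0.001, 1.0, 0.0]
contact_force: [-0.6, 0.9, -0.2]
finger_gap: 0.0557
grasp_force: 26.9
```

```bash
python3 - <<'E'
from h import *
im,T=snap("w20"); t=T[:3,3]; print(t.round(4)); mv=W("w20")
s=wood("w20",tuple(t[:2]),t[2]+.0164,.029); print("lid rel",s[0]-[*t[:2],0],s[1]-t[:2])
u=proj(mv,np.array([.456,-.300,.08])); print(u)
e=rim("w20",tuple(int(a) for a in u),47); p=onplane(mv,e[0],.08); print(e,p.round(4), 1e3*np.linalg.norm(onplane(mv,(e[0][0]+e[1][0]/2,e[0][1]),.08)-p))
print("tri",tri([(mv,e[0]),(W("w3"),(73.5,153))])[0].round(4))
cv2.ellipse(im,e,(0,0,255),1); cv2.imwrite("pics/w20c.png",im)
print(go([p[0]+.0015,p[1],.115]))
E
```

```text
[ 0.5346 -0.2919  0.1993]
lid rel [-0.00053481 -0.00046115  0.02808875] [-0.00155908 -0.00047283]
[264.61157656  94.42898784]
((260.9255676269531, 93.70714569091797), (72.50611877441406, 76.55144500732422), 175.70005798339844) [ 0.4555 -0.3026  0.08  ] 25.31721155768049
tri [ 0.4557 -0.3026  0.0783]
(array([ 2.589, -0.361,  2.812]), array([ 0.005, -0.003,  0.   ]))
```

View pics/w20c.png

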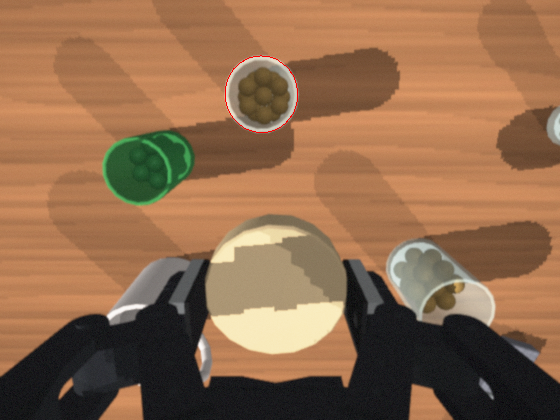

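The fitted rim (261,94) is the clear jar with brass beads, jar_58. The green look-alike at (148,168) is excluded. The lid in hand is flat and centred at (277,284).

>>> apply_moves:
  xyz:
    - [1.2, -0.34, 0]
    - [2.5, -0.34, 0]
    - [2.6, -0.34, 0.9]
    - [2.6, -0.34, 2.0]
    - [2.6, -0.34, 2.8]
    - [2.6, -0.34, 2.8]
    - [2.6, -0.34, 2.8]
    - [2.6, -0.34, 2.8]
  delta_rot:
    - [0, 0, 0]
    - [0, 0, 0]
    - [0, 0, 0]
    - [0, 0, 0]
    - [0, 0, 0]
    - [0, 0, 0]
    - [0, 0, 0]
    - [0, 0, 0]
  gripper: [54, 54, 54, 54, 54, 54, 54, 54]

```text
clock: 19.6
eef_pos: [0.4578, -0.3032, 0.1167]
eef_rot: [0.001, -0.001, 1.0, -0.001]
contact_force: [0.1, -0.2, -0.3]
finger_gap: 0.0558
grasp_force: 27.0
```

```bash
python3 - <<'E'
from h import *
print(pose()[:3,3].round(4),go([.4567,-.3023,.080]))
E
```

```text
[ 0.4578 -0.3032  0.1167] (array([0.037, 0.032, 1.224]), array([-0.011,  0.014,  0.   ]))
```

>>> apply_moves:
  xyz:
    - [0.02, 0.02, 0.3]
    - [0.02, 0.02, 0.6]
    - [0.02, 0.02, 0.85]
    - [0.02, 0.02, 1.0]
    - [0.02, 0.02, 1.1]
    - [0.02, 0.02, 1.17]
    - [0.02, 0.02, 1.2]
    - [0.02, 0.02, 1.22]
    - [0.02, 0.02, 1.22]
  delta_rot:
    - [0, 0, 0]
    - [0, 0, 0]
    - [0, 0, 0]
    - [0, 0, 0]
    - [0, 0, 0]
    - [0, 0, 0]
    - [0, 0, 0]
    - [0, 0, 0]
    - [0, 0, 0]
  gripper: [54, 54, 54, 54, 54, 54, 54, 54, 54]

```text
clock: 20.35
eef_pos: [0.456, -0.3026, 0.0797]
eef_rot: [0.0, -0.0, 1.0, 0.0]
contact_force: [-2.0, 1.5, 4.8]
finger_gap: 0.0558
grasp_force: 27.5
```

>>> apply_moves:
  xyz:
    - [0, 0, 0]
    - [0, 0, 0]
    - [0, 0, 0]
    - [0, 0, 0]
    - [0, 0, -0.5]
    - [0, 0, -1.5]
    - [0, 0, -2.8]
    - [-0.5, 1, -3.5]
    - [-1.0, 2.3, -3.5]
    - [-1.0, 2.3, -3.5]
  delta_rot:
    - [0, 0, 0]
    - [0, 0, 0]
    - [0, 0, 0]
    - [0, 0, 0]
    - [0, 0, 0]
    - [0, 0, 0]
    - [0, 0, 0]
    - [0, 0, 0]
    - [0, 0, 0]
    - [0, 0, 0]
  gripper: [58, 62, 67, 70, 70, 70, 72, 80, 84, 84]

```text
clock: 21.18
eef_pos: [0.4887, -0.2297, 0.186]
eef_rot: [0.002, -0.003, 1.0, 0.001]
contact_force: [-0.1, 0.3, -0.2]
finger_gap: 0.0843
grasp_force: 0.0
```

```bash
python3 - <<'E'
from h import *
snap("w21"); print(pose()[:3,3].round(4),go([.572,.134,.175]))
E
```

```text
[ 0.4872 -0.2314  0.1847] (array([-2.882, 12.168,  0.324]), array([-0.003,  0.015,  0.   ]))
```

>>> apply_moves:
  xyz:
    - [-2.85, 12.17, 0.3]
    - [-2.85, 12.17, 0.3]
    - [-2.85, 12.17, 0.3]
    - [-2.85, 12.17, 0.3]
    - [-2.85, 12.17, 0.3]
    - [-2.85, 12.17, 0.3]
    - [-2.85, 12.17, 0.3]
    - [-2.85, 12.17, 0.3]
    - [-2.85, 12.17, 0.3]
    - [-2.85, 12.17, 0.3]
  delta_rot:
    - [0, 0, 0]
    - [0, 0, 0]
    - [0, 0, 0]
    - [0, 0, 0]
    - [0, 0, 0]
    - [0, 0, 0]
    - [0, 0, 0]
    - [0, 0, 0]
    - [0, 0, 0]
    - [0, 0, 0]
  gripper: [85, 85, 85, 85, 85, 85, 85, 85, 85, 85]

```text
clock: 22.07
eef_pos: [0.5726, 0.1368, 0.1737]
eef_rot: [0.0, -0.003, 1.0, 0.001]
contact_force: [-0.4, -1.2, -0.2]
finger_gap: 0.0853
grasp_force: 0.0
```

>>> apply_moves:
  xyz:
    - [0, 0, 0]
    - [0, 0, 0]
    - [0, 0, 0]
  delta_rot:
    - [0, 0, 0]
    - [0, 0, 0]
    - [0, 0, 0]
  gripper: [85, 85, 85]

```text
clock: 22.32
eef_pos: [0.571, 0.1297, 0.1742]
eef_rot: [-0.001, 0.001, 1.0, -0.0]
contact_force: [-0.6, 0.9, 0.4]
finger_gap: 0.085
grasp_force: 0.0
```

```bash
python3 - <<'E'
from h import *
im,T=snap("w22"); t=T[:3,3]; print(t.round(4)); s=wood("w22",(.648,.134),.024,.034); print(s); print(go([*s[1],.005]))
E
```

```text
[0.571  0.1297 0.1742]
(array([0.64918597, 0.13377989, 0.0337501 ]), array([0.64890419, 0.13377875]), 61, np.float64(0.6828693261889416))
(array([-2.598,  0.149,  5.642]), array([-0.006, -0.009, -0.   ]))
```

>>> apply_moves:
  xyz:
    - [-0.9, 0, 0]
    - [-0.9, 0, 0]
    - [-0.9, 0, 0]
    - [-0.9, 0, 0]
  delta_rot:
    - [0, 0, 0]
    - [0, 0, 0]
    - [0, 0, 0]
    - [0, 0, 0]
  gripper: [85, 85, 85, 85]

```text
clock: 22.7
eef_pos: [0.5981, 0.1301, 0.1747]
eef_rot: [-0.0, 0.001, 1.0, -0.0]
contact_force: [-1.0, 0.2, 0.3]
finger_gap: 0.0848
grasp_force: 0.0
```

```bash
python3 - <<'E'
from h import *
im,T=snap("w23"); t=T[:3,3]; print(t.round(4)); 
s=[wood(f,(.648,.134),.024,.034) for f in ("w22","w23")]; print(s[1])
print(tri([(W(f),proj(W(f),np.array([*a[1],.024]))) for f,a in zip(("w22","w23"),s)]))
print(go([*s[1][1],.005]))
E
```

```text
[0.5981 0.1301 0.1747]
(array([0.64982824, 0.13378247, 0.03329583]), array([0.64903054, 0.13378296]), 62, np.float64(0.6834056823187161))
(array([0.64960378, 0.13379935, 0.02263207]), np.float64(1.5390755625084172e-06))
(array([-1.708,  0.118,  5.656]), array([-0.001, -0.008, -0.   ]))
```

>>> apply_moves:
  xyz:
    - [-0.9, 0.11, 0.8]
    - [-1.7, 0.11, 1.8]
    - [-1.7, 0.11, 3.0]
    - [-1.7, 0.11, 4.2]
    - [-1.7, 0.11, 5.1]
    - [-1.7, 0.11, 5.5]
    - [-1.7, 0.11, 5.6]
    - [-1.7, 0.11, 5.6]
    - [-1.7, 0.11, 5.6]
  delta_rot:
    - [0, 0, 0]
    - [0, 0, 0]
    - [0, 0, 0]
    - [0, 0, 0]
    - [0, 0, 0]
    - [0, 0, 0]
    - [0, 0, 0]
    - [0, 0, 0]
    - [0, 0, 0]
  gripper: [85, 85, 85, 85, 85, 85, 82, 79, 76]
  force: 20

```text
clock: 23.5
eef_pos: [0.651, 0.1348, 0.0088]
eef_rot: [0.002, 0.0, 1.0, 0.0]
contact_force: [0.0, 0.6, 0.0]
finger_gap: 0.0762
grasp_force: 0.0
```

>>> apply_moves:
  xyz:
    - [0, 0, 0]
    - [0, 0, 0]
    - [0, 0, 0]
    - [0, 0, 0]
    - [0, 0, 0]
    - [0, 0, 0]
  delta_rot:
    - [0, 0, 0]
    - [0, 0, 0]
    - [0, 0, 0]
    - [0, 0, 0]
    - [0, 0, 0]
    - [0, 0, 0]
  gripper: [72, 70, 68, 66, 64, 64]
  force: 25

```text
clock: 24.0
eef_pos: [0.6508, 0.1348, 0.0088]
eef_rot: [0.001, -0.0, 1.0, 0.0]
contact_force: [-1.2, 0.7, 7.7]
finger_gap: 0.0652
grasp_force: 26.2
```

>>> apply_moves:
  xyz:
    - [0, 0, -0.1]
    - [0, 0, -0.3]
    - [0, 0, -0.7]
    - [0, 0, -1.5]
    - [0, 0, -2.5]
    - [0, 0, -3.7]
    - [0, 0, -5]
    - [0, 0, -6.3]
    - [0, 0, -6.3]
  delta_rot:
    - [0, 0, 0]
    - [0, 0, 0]
    - [0, 0, 0]
    - [0, 0, 0]
    - [0, 0, 0]
    - [0, 0, 0]
    - [0, 0, 0]
    - [0, 0, 0]
    - [0, 0, 0]
  gripper: [64, 64, 64, 64, 64, 64, 64, 64, 64]

```text
clock: 24.75
eef_pos: [0.6551, 0.1354, 0.2071]
eef_rot: [0.009, -0.0, 1.0, 0.001]
contact_force: [1.5, -0.1, 0.3]
finger_gap: 0.0657
grasp_force: 28.1
```

```bash
python3 - <<'E'
from h import *
print(pose()[:3,3].round(4),go([.62+.08,-.144,.21]))
E
```

```text
[0.6551 0.1354 0.2071] (array([-1.497, -9.313, -0.09 ]), array([ 0.018,  0.162, -0.   ]))
```

>>> apply_moves:
  xyz:
    - [-1.45, -9.3, 0]
    - [-1.45, -9.3, 0]
    - [-1.45, -9.3, 0]
    - [-1.45, -9.3, 0]
    - [-1.45, -9.3, 0]
    - [-1.45, -9.3, 0]
    - [-1.45, -9.3, 0]
    - [-1.45, -9.3, 0]
    - [-1.45, -9.3, 0]
    - [-1.45, -9.3, 0]
  delta_rot:
    - [0, 0, 0]
    - [0, 0, 0]
    - [0, 0, 0]
    - [0, 0, 0]
    - [0, 0, 0]
    - [0, 0, 0]
    - [0, 0, 0]
    - [0, 0, 0]
    - [0, 0, 0]
    - [0, 0, 0]
  gripper: [64, 64, 64, 64, 64, 64, 64, 64, 64, 64]

```text
clock: 25.58
eef_pos: [0.6927, -0.1441, 0.1959]
eef_rot: [-0.0, 0.0, 1.0, 0.0]
contact_force: [0.1, 0.3, -1.7]
finger_gap: 0.066
grasp_force: 28.2
```

```bash
python3 - <<'E'
from h import *
im,T=snap("w24"); t=T[:3,3]; print(t.round(4)); mv=W("w24")
s=wood("w24",tuple(t[:2]),t[2]+.0158,.034); print("lid rel",s[0]-[*t[:2],0],s[1]-t[:2])
u=proj(mv,np.array([.620,-.144,.09])); print(u)
e=rim("w24",tuple(int(a) for a in u),55); p=onplane(mv,e[0],.09); print(e,p.round(4), 1e3*np.linalg.norm(onplane(mv,(e[0][0]+e[1][0]/2,e[0][1]),.09)-p))
print("tri",tri([(mv,e[0]),(W("w3"),(233,303))])[0].round(4))
cv2.ellipse(im,e,(0,0,255),1); cv2.imwrite("pics/w24c.png",im)
print(go([p[0]+.0015,p[1],.125]))
E
```

```text
[ 0.6927 -0.1441  0.1959]
lid rel [ 0.00372025 -0.00025505  0.02806605] [-0.00272373 -0.00028355]
[276.23353215 103.23279115]
((272.8659362792969, 107.59613800048828), (90.19227600097656, 94.41120147705078), 174.70018005371094) [ 0.6228 -0.1463  0.09  ] 30.184005880001727
tri [ 0.623  -0.1455  0.0862]
(array([ 2.277, -0.098,  2.363]), array([ 0.006, -0.004,  0.   ]))
```

View pics/w24c.png

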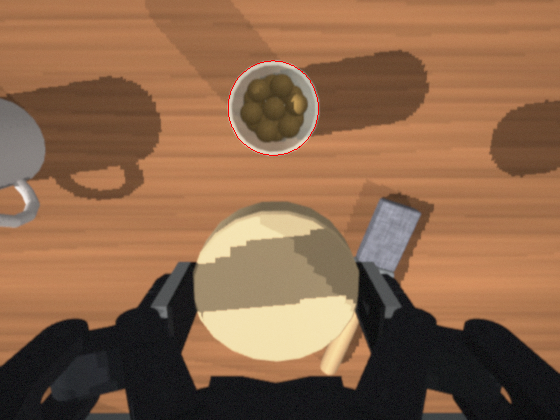

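The fitted rim (273,108) is jar_68, with brass beads visible inside. lid_68 is held flat at (276,284), the mug is far left, and the hammer is low and clear.

>>> apply_moves:
  xyz:
    - [1.2, -0.06, 0]
    - [2.27, -0.06, 0]
    - [2.27, -0.06, 0.8]
    - [2.27, -0.06, 1.7]
    - [2.27, -0.06, 2.36]
    - [2.27, -0.06, 2.36]
    - [2.27, -0.06, 2.36]
    - [2.27, -0.06, 2.36]
  delta_rot:
    - [0, 0, 0]
    - [0, 0, 0]
    - [0, 0, 0]
    - [0, 0, 0]
    - [0, 0, 0]
    - [0, 0, 0]
    - [0, 0, 0]
    - [0, 0, 0]
  gripper: [64, 64, 64, 64, 64, 64, 64, 64]

```text
clock: 26.3
eef_pos: [0.6258, -0.1453, 0.1263]
eef_rot: [0.001, -0.001, 1.0, -0.0]
contact_force: [0.5, 0.6, -1.6]
finger_gap: 0.0657
grasp_force: 28.3
```

```bash
python3 - <<'E'
from h import *
print(pose()[:3,3].round(4),go([.6245,-.1458,.0905]))
E
```

```text
[ 0.6258 -0.1453  0.1263] (array([ 0.044, -0.016,  1.195]), array([-0.005,  0.016,  0.   ]))
```

>>> apply_moves:
  xyz:
    - [0.02, -0.01, 0.3]
    - [0.02, -0.01, 0.6]
    - [0.02, -0.01, 0.85]
    - [0.02, -0.01, 1.0]
    - [0.02, -0.01, 1.1]
    - [0.02, -0.01, 1.15]
    - [0.02, -0.01, 1.18]
    - [0.02, -0.01, 1.2]
    - [0.02, -0.01, 1.2]
  delta_rot:
    - [0, 0, 0]
    - [0, 0, 0]
    - [0, 0, 0]
    - [0, 0, 0]
    - [0, 0, 0]
    - [0, 0, 0]
    - [0, 0, 0]
    - [0, 0, 0]
    - [0, 0, 0]
  gripper: [64, 64, 64, 64, 64, 64, 64, 64, 64]

```text
clock: 27.05
eef_pos: [0.6244, -0.1463, 0.091]
eef_rot: [0.0, -0.0, 1.0, 0.0]
contact_force: [-4.2, 1.8, 9.7]
finger_gap: 0.0656
grasp_force: 29.2
```

>>> apply_moves:
  xyz:
    - [0, 0, -0.02]
    - [0, 0, -0.02]
    - [0, 0, -0.02]
    - [0, 0, -0.02]
    - [0, 0, -0.5]
    - [0, 0, -1.5]
    - [0, 0, -2.8]
    - [1, 0.5, -4.5]
    - [2, 1, -5.5]
    - [2, 1, -5.5]
  delta_rot:
    - [0, 0, 0]
    - [0, 0, 0]
    - [0, 0, 0]
    - [0, 0, 0]
    - [0, 0, 0]
    - [0, 0, 0]
    - [0, 0, 0]
    - [0, 0, 0]
    - [0, 0, 0]
    - [0, 0, 0]
  gripper: [68, 72, 76, 80, 82, 82, 82, 82, 82, 82]

```text
clock: 27.88
eef_pos: [0.5641, -0.116, 0.2581]
eef_rot: [0.002, -0.0, 1.0, -0.001]
contact_force: [1.0, 0.6, -0.7]
finger_gap: 0.0818
grasp_force: 0.0
```

>>> apply_moves:
  xyz:
    - [2, 2.5, -1]
    - [2, 2.5, -1]
    - [2, 2.5, -1]
    - [2, 2.5, -1]
    - [2, 2.5, -1]
  delta_rot:
    - [0, 0, 0]
    - [0, 0, 0]
    - [0, 0, 0]
    - [0, 0, 0]
    - [0, 0, 0]
  gripper: [82, 82, 82, 82, 82]

```text
clock: 28.3
eef_pos: [0.5045, -0.0411, 0.2843]
eef_rot: [0.001, -0.001, 1.0, -0.0]
contact_force: [0.3, 0.5, -0.1]
finger_gap: 0.0817
grasp_force: 0.0
```

```bash
python3 - <<'E'
from h import *
im,T=snap("w25"); print(T[:3,3].round(4))
a=camera("scene")[:,:,::-1]; b=camera("side")[:,:,::-1]
A=cv2.resize(a[120:330,140:430],(560,406)); B=np.hstack([cv2.resize(b[130:230,200:330],(280,194)),cv2.resize(b[210:350,220:400],(280,194))])
cv2.imwrite("pics/fin.png",np.vstack([A,B])); cv2.imwrite("pics/fs.png",a)
for f,R,z,g in (("w25",.034,.106,(.6228,-.146)),("w25",.024,.086,(.4785,-.0185))):
    print(wood(f,g,z,R))
E
```

```text
[ 0.5045 -0.0411  0.2843]
(array([ 0.62441074, -0.14642588,  0.03283691]), array([ 0.62324569, -0.14665748]), 22, np.float64(0.6575889147621368))
(array([ 0.47973117, -0.01937822,  0.02307575]), array([ 0.47869061, -0.01939953]), 41, np.float64(0.5025377175093283))
```

View pics/fin.png

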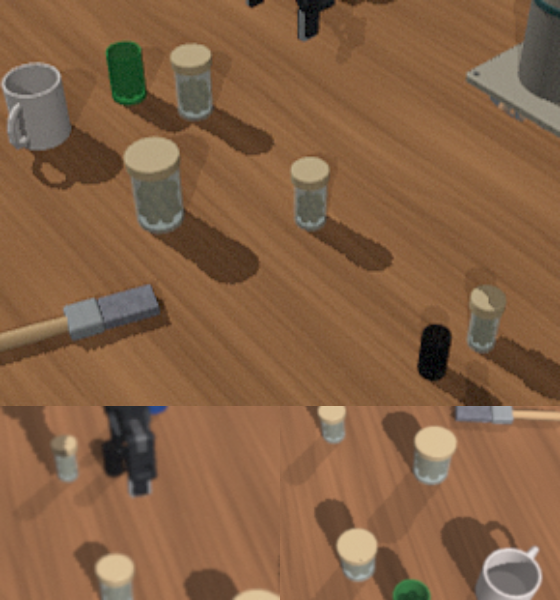

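All four lids lie flat on their own jars, at (152,157), (190,57), (310,170) and (487,300) in the upper part of the picture. The measured centres of lid_38, lid_48 and lid_68 are within about 1 mm of their jars. The mug, green cup and black cup haven't moved.

```bash
python3 -c "
from bench import *
print(job_done())"
```

```text
the job is handed in; nothing more can be done
None
```

I put all four lids on their matching jars, flat and fully down on the rims as far as the last pictures show, and handed the job in at about 28 s of the 120 s; the hand-in gave no verdict.

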